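Close the sensor can and hover it over its pin fixture

ROBOT

A 6-joint arm with a two-finger parallel gripper is mounted at the origin on the work surface. World frame = base frame: x ahead of the robot, y to its left, z up, the work surface at z = 0. Lengths are in m, angles in rad, forces in N, time in s.
With the tool pointing down it reaches from about 0.3 to 0.875 m from the base axis. Payload 6.4 kg.
Tool frame: the origin (TCP) lies midway between the tips of the shut fingers; the grasp point (between the pads) lies 19 mm behind it; z points along the fingers, y is the line along which they close (so a half turn about z gives the same grasp; the last joint's range is limited). The gripper opens to 85 mm and grips with 20 to 120 N. Pads are 22 mm wide; open, the fingers measure 114 mm over their backs; the gripper's body (76 mm by 85 mm) begins 54 mm behind the grasp point. The pads swing forward as they close: fully open they stand 13 mm farther back than shut.
Start: joints at [0.934, 0.181, 1.607, -0, 1.354, -0.206], TCP at [0.24, 0.522, 0.231] pointing down, gripper open.
Joint ranges: [-2.99, 2.99], [-0.89, 2.07], [0.3, 2.58], [-1.14, 4.28], [0, 2.63], [-3.12, 3.12]. Speed limits (rad/s): [2.57, 2.57, 3.01, 3.14, 3.14, 3.14].

INTERFACE

Orientations are given as a unit quaternion [w, x, y, z].
In Python, from plant import r, vision gives the robot as it stands.
- The arm moves only by the tool arm_command, never from a script. Its argument "rows" is one flat list of numbers, 6 for each row, row after row: the shift along the tool's x, y, z in units of 50 mm (1.0 is 50 mm), then the turn, a rotation vector about the tool's x, y, z in units of 6 degrees (1.0 is 6 degrees). In form: [x, y, z, ax, ay, az, x, y, z, ax, ay, az, ...]. A call has 1 to 5 rows; each row shifts and turns the commanded pose from where the row before left it, along the tool's axes as they then stand; what a row does not reach is not made up. A row lasts 1/10 s, in which the tool goes at most 50 mm and 8.59 degrees, less where a joint would pass 70% of its speed; a pose out of reach is approached as far as the arm can. A call is refused whole if a number of a shift passes 1 or a number of a turn 1, either way. A call with a gripper value outside its range is refused whole. "fingers" is the finger opening in mm, from 0 to 85.4, set as the call begins (left out, the last holds). The fingers move at their own pace and stop on an object; "squeeze" is the grip in N (left out, the last holds). Time passes only in rows, so rows that do not move let the fingers close. It gives the time, the measured TCP pose, the force, the opening and the grip force at its end, in the units of the state.
- r.state(): the state, without advancing time (a new reading comes with each control period).
- vision.grab_frame(name): name is "scene" or "side" or "wrist"; returns (picture, depth): 384x512x3 uint8, blue, green, red; 384x512 float32, m along the optical axis (not along the pixel's ray), 0 where there is no reading.
- vision.calibration(name): a dict with "mtx" (3x3 intrinsics, pixels), "D" ([k1, k2, p1, p2, k3] as OpenCV has them; the pictures are not rectified), "R" (3x3) and "t" (3): a world point X has camera coordinates R X + t; the wrist camera has in their place "T_tool_cam" (4x4, takes a point from camera to tool coordinates, whose origin is the TCP and whose axes are the flange's). Camera axes: x right, y down, z forward; pixel columns grow to the right and rows downward; lengths in m; the calibration is good to about 2 mm. A picture is of the moment at which its call begins: read the wrist's pose just before it. calibration takes no time and is no camera call.
- r.hand_in(): hands the job in; it is judged then, once.
The state is a dict: "clock": time; "joints": joint angles; "joint_vel": joint speeds; "joint_efforts": joint torques, N m; "tool_pos": TCP position; "ee_rot": TCP orientation; "ft_force": force on the tool from outside, world axes, zero at the start; "moment": the same for the moment, N m; "finger_gap": finger opening in m; "grip_force": force on a finger pad.
Only numpy, scipy, OpenCV 4.12 (cv2) and the standard library are available. Lean on these libraries where they do the work, as an engineer would, in place of code of your own. Each camera call takes 0.05 s, during which the arm holds its last target. There are 200 camera calls.

TASK

Set the loose round lid onto the open sensor can so that it sits seated and level (place it, do not drop it) and let go of it; then grip the can by its round wall, lift it over the rack of circuit boards and, with the lid still seated, stop with it held level about a centimetre above the pin tips of the pin fixture on the other side, the two flange holes over the two pins (either way round). Do not touch the rack or the fixture and leave the jar, mouse and screwdriver alone. Finish while still holding the can there, still and touching nothing but the gripper: do not put it down.

Things in the scene. Friction and masses are not known exactly. Their poses are not given: they have to be found in the camera images.
- housing: Sizes in mm. Open can of bare aluminium, 0.25 kg, loose on the table: round cup of outer diameter 52, wall 6, 45 high over all, on a flat foot flange 110 (x) by 40 (y) by 6 thick with a 13 hole near each end, 43 from the centre along +x and -x. Origin: centre of the underside; z up through the mouth, x along the flange (both ends alike). Lid's disc rests on the rim at z = 45.
- lid: Sizes in mm. Loose aluminium lid, 60 g, upright on the table on the robot's side of the can: plug of diameter 36, 5 deep, below a disc of diameter 46, 4 thick, with a round knob of diameter 16, 18 high on top. Origin: centre of the plug's underside, z up. The plug drops into the can's mouth with 2 play all round; seated, the lid's origin is 40 above the can's.
- fixture: Sizes in mm. Pin fixture fixed to the table: dark steel block 130 (x) by 64 (y) by 20 high with two upright steel pins of diameter 8, 16 high, 43 from the centre along +x and -x; tips 36 above the table. Origin: centre of the underside; x along the line of pins (both ends alike), z up. Stands across the rack from the can, left or right.
- rack: Rack of seven upright green circuit boards on a black base, fixed to the table between the can and the fixture: 280 long (x, roughly away from the robot) by 60 wide (y) by 85 high (mm). Origin: centre of the underside.
- jar: Small closed amber jar, diameter 48 mm, 55 mm high, bystander beyond the work. Origin: centre of the underside.
- mouse: Black computer mouse, 100 by 58 by 32 mm high, bystander beyond the work. Origin: centre of the underside.
- screwdriver: Screwdriver 160 mm long lying on the table, bystander beyond the work; x runs along it. Origin: on its axis line, at the height of the table.
There are look-alikes about, which are no part of the job. Several things have the shape of the lid; the one meant has the colours described above.

How it is judged:
By the outcome, as a careful person would: the job done as asked, in the order asked, and still so for the second after the job is handed in, while the arm keeps its last pose, push and grip.
It also fails if it takes over 67 s, if anything falls off the work surface, if the arm or the gripper's body presses on something with over 40 N, if the wrist force passes 120 N, or if a joint passes its speed limit or range.

## Working session

There is one attempt and no reset: what is moved stays moved. The work goes in short steps, Python scripts to look and compute and a tool call to move; the robot and the scene stay as the last step left them, time stands still between calls to the robot, and variables do not carry over. Pictures are saved under pics/ and viewed, at most 13 in all, crops included, and the job is handed in when it is done.

Besides the shell and the picture viewer there is one more tool, called after "Request:" as name(argument=value, ...) on one line, values as JSON. arm_command: Moves the arm, as the interface text tells. Its arguments: {"type":"object","properties":{"rows":{"type":"array","items":{"type":"number"}},"fingers":{"type":"number"},"squeeze":{"type":"number"}},"required":["rows"]}

```bash
ls; mkdir -p pics; python3 - <<'E'
from plant import r, vision
import cv2,numpy as np
s=r.state(); print({k:np.round(v,4) for k,v in s.items()})
ims=[]
for n in ["scene","side","wrist"]:
    p,d=vision.grab_frame(n); cv2.imwrite(f"pics/{n}0.png",p); np.save(f"pics/{n}0.npy",d)
    c=vision.calibration(n); print(n,{k:np.round(v,3).tolist() for k,v in c.items()})
    ims.append(p)
w=np.zeros_like(ims[0])
m=np.vstack([np.hstack(ims[:2]),np.hstack([ims[2],w])])
cv2.imwrite("pics/m0.png",cv2.resize(m,(800,600)))
E
```

```text
pics
{'clock': np.float64(0.0), 'joints': array([ 0.9337,  0.1816,  1.608 ,  0.    ,  1.3538, -0.2063]), 'joint_vel': array([ 0.001 ,  0.0013,  0.0001,  0.001 , -0.0016, -0.0001]), 'joint_efforts': array([ 8.00000e-04, -4.44858e+01, -3.51350e+01, -0.00000e+00,
        8.70000e-03, -0.00000e+00]), 'tool_pos': array([0.2398, 0.522 , 0.2303]), 'ee_rot': array([-4.000e-04,  2.138e-01,  9.769e-01, -8.000e-04]), 'ft_force': array([-0.8194, -0.2155,  0.6279]), 'moment': array([0.0199, 0.0401, 0.0205]), 'grip_force': np.float64(0.0), 'finger_gap': np.float64(0.0853)}
scene {'mtx': [[480.944, 0.0, 255.48], [0.0, 480.944, 202.906], [0.0, 0.0, 1.0]], 'D': [-0.174, 0.0, 0.0, 0.0, 0.0], 'R': [[0.84, 0.543, -0.006], [0.395, -0.62, -0.678], [-0.372, 0.567, -0.735]], 't': [-0.497, -0.226, 1.246]}
side {'mtx': [[465.526, 0.0, 252.419], [0.0, 465.526, 192.684], [0.0, 0.0, 1.0]], 'D': [-0.109, 0.0, 0.0, 0.0, 0.0], 'R': [[-0.975, -0.22, 0.004], [-0.164, 0.715, -0.68], [0.147, -0.664, -0.733]], 't': [0.561, 0.145, 0.972]}
wrist {'mtx': [[305.259, 0.0, 252.619], [0.0, 305.259, 191.691], [0.0, 0.0, 1.0]], 'D': [0.029, 0.0, 0.0, 0.0, 0.0], 'T_tool_cam': [[0.0, -0.955, -0.295, 0.075], [1.0, -0.0, 0.002, 0.001], [-0.002, -0.295, 0.955, -0.144], [0.0, 0.0, 0.0, 1.0]]}
```

View pics/m0.png

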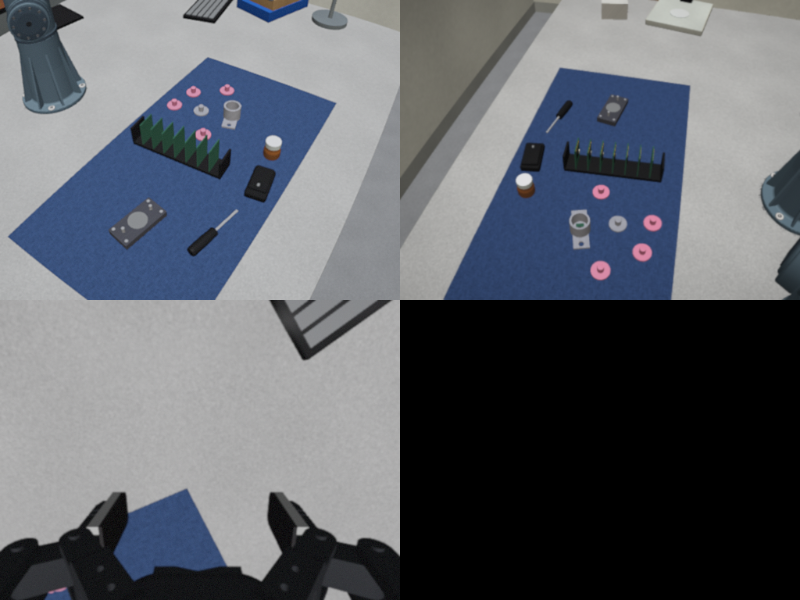

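The montage shows the grey lid at about (257,141) in scene and (279,287) in side. The can is at (297,143) and (230,289), and the fixture at (177,283) and (271,140). The pink lids are decoys. Next I take coarse positions.

```bash
cat > h.py <<'E'
import cv2,numpy as np
from scipy.spatial.transform import Rotation as Ro
from plant import r, vision
def campose(n,s=None):
    c=vision.calibration(n); K=np.array(c["mtx"]);D=np.array(c["D"],float)
    if n!="wrist":
        R=np.array(c["R"]).T; return K,D,R,-R@np.array(c["t"])
    w=s["ee_rot"]; Rt=Ro.from_quat([w[1],w[2],w[3],w[0]]).as_matrix(); T=np.array(c["T_tool_cam"])
    return K,D,Rt@T[:3,:3],Rt@T[:3,3]+s["tool_pos"]
def rays(uv,P):
    K,D,R,o=P; u=cv2.undistortPoints(np.array(uv,float).reshape(-1,1,2),K,D).reshape(-1,2)
    return o,np.c_[u,np.ones(len(u))]@R.T
def plane(uv,P,z):
    o,d=rays(uv,P); return o+d*((z-o[2])/d[:,2])[:,None]
def deproj(uv,dep,P):
    o,d=rays(uv,P); return o+d*np.array(dep)[:,None]
def tri(uv1,P1,uv2,P2):
    o1,d1=rays(uv1,P1);o2,d2=rays(uv2,P2);out=[]
    for a,b in zip(d1,d2):
        t=np.linalg.lstsq(np.c_[a,-b],o2-o1,rcond=None)[0]; p,q=o1+t[0]*a,o2+t[1]*b
        out.append(np.r_[(p+q)/2,np.linalg.norm(p-q)])
    return np.array(out)
def cloud(dep,P):
    v,u=np.nonzero(dep>0); return np.c_[u,v],deproj(np.c_[u,v],dep[v,u],P)
E
python3 - <<'E'
from h import *
np.set_printoptions(precision=4,suppress=True)
for n in ["scene","side"]:
    p=cv2.imread(f"pics/{n}0.png");d=np.load(f"pics/{n}0.npy");P=campose(n)
    hsv=cv2.cvtColor(p,cv2.COLOR_BGR2HSV)
    uv,X=cloud(d,P); ok=(X[:,2]>0.004)&(X[:,2]<0.15)&(np.hypot(X[:,0],X[:,1])>.25)&(np.hypot(X[:,0],X[:,1])<.95)
    m=np.zeros(d.shape,np.uint8); m[uv[ok,1],uv[ok,0]]=255
    H=np.full(d.shape+(3,),np.nan);H[uv[:,1],uv[:,0]]=X
    k,l,st,ce=cv2.connectedComponentsWithStats(m)
    for i in range(1,k):
        if st[i,4]>80:
            q=H[l==i]; print(n,st[i],"mean",q.mean(0),"zmax",np.percentile(q[:,2],98),"lo",q.min(0)[:2],"hi",q.max(0)[:2],"bgr",p[l==i].mean(0).round())
ims=[cv2.resize(cv2.imread(f"pics/{n}0.png")[y:y+150,x:x+200],(400,300),interpolation=cv2.INTER_CUBIC) for n,x,y in [("scene",180,80),("side",180,220),("scene",90,220),("side",200,90)]]
cv2.imwrite("pics/c0.png",np.vstack([np.hstack(ims[:2]),np.hstack(ims[2:])]))
E
```

```text
scene [ 63   0  44  38 814] mean [-0.4348  0.4254  0.0114] zmax 0.025191746566921802 lo [-0.5832  0.3184] hi [-0.3235  0.5369] bgr [44. 42. 42.]
scene [ 234    0   64   30 1249] mean [0.1367 0.7646 0.0183] zmax 0.02451807845084058 lo [0.0411 0.6672] hi [0.2161 0.931 ] bgr [99. 97. 95.]
scene [302   0  50  29 922] mean [0.334  0.8641 0.0404] zmax 0.08911921633188803 lo [0.2121 0.829 ] hi [0.4134 0.9077] bgr [106.  69.  49.]
scene [  0  10  11  35 293] mean [-0.5567  0.1854  0.0604] zmax 0.14710474660914832 lo [-0.582   0.1454] hi [-0.4745  0.2225] bgr [73. 73. 69.]
scene [282 108  18  14 184] mean [0.5013 0.3041 0.0117] zmax 0.027776663256887144 lo [0.4773 0.2833] hi [0.5225 0.3295] bgr [154. 129. 189.]
scene [239 110  18  15 188] mean [0.4139 0.2363 0.0116] zmax 0.027413316618642762 lo [0.388  0.2157] hi [0.4339 0.2627] bgr [154. 129. 190.]
scene [214 127  19  15 206] mean [0.3995 0.1497 0.0107] zmax 0.02702123748495386 lo [0.3746 0.129 ] hi [0.4203 0.1754] bgr [155. 130. 189.]
scene [284 129  25  36 601] mean [0.5776 0.1985 0.0257] zmax 0.04501272469690065 lo [0.5488 0.1515] hi [0.6
[... 3237 characters left out ...]
e [ 215  266   30   54 1138] mean [0.5699 0.2177 0.0222] zmax 0.047493749064256977 lo [0.5377 0.1448] hi [0.6095 0.2668] bgr [129. 123. 121.]
side [310 275  26  21 367] mean [0.3965 0.1574 0.0129] zmax 0.029031591299543875 lo [0.3718 0.1276] hi [0.4212 0.1771] bgr [151. 125. 200.]
side [267 276  24  22 397] mean [0.4813 0.1788 0.0125] zmax 0.029527680888524234 lo [0.4588 0.1493] hi [0.5052 0.2   ] bgr [154. 144. 142.]
side [297 311  26  29 460] mean [0.4111 0.2437 0.0125] zmax 0.029416820885772244 lo [0.3879 0.2142] hi [0.4346 0.2733] bgr [152. 125. 196.]
side [244 334  26  25 494] mean [0.4977 0.3106 0.0125] zmax 0.02898851877992511 lo [0.4749 0.2855] hi [0.5213 0.3324] bgr [155. 129. 199.]
```

View pics/c0.png

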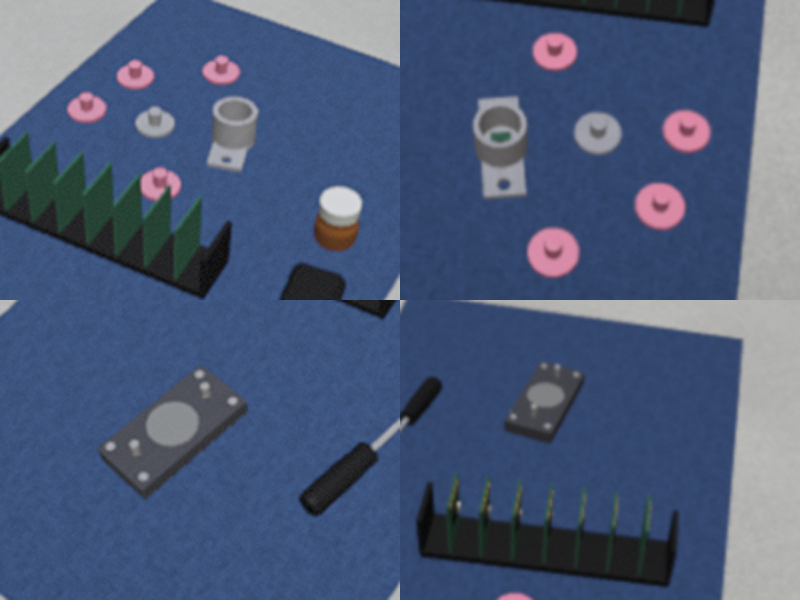

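The crops confirm the lid is upright with its knob up, and the can's flange runs roughly along world y. The fixture's pins run obliquely. I'll turn the tool so its y lies along world x, then move over the work for close wrist views.

Request:
arm_command(rows=[0,0,0,0,0,1,0,0,0,0,0,1,0,0,0,0,0,1,0,0,0,0,0,1,0,0,0,0,0,1], fingers=40)

```text
clock: 0.65
tool_pos: [0.24, 0.5223, 0.2309]
ee_rot: [-0.0, 0.461, 0.887, -0.0]
ft_force: [-0.7, -0.3, -0.2]
finger_gap: 0.0398
grip_force: 0.0
```

Request:
arm_command(rows=[0,0,0,0,0,1,0,0,0,0,0,1,0,0,0,0,0,1,0,0,0,0,0,1,0,0,0,0,0,1])

```text
clock: 1.15
tool_pos: [0.2399, 0.5223, 0.2309]
ee_rot: [0.0, 0.675, 0.738, -0.0]
ft_force: [-0.9, 1.2, -0.4]
finger_gap: 0.0398
grip_force: 0.0
```

Request:
arm_command(rows=[0,0,0,0,0,0.88,-0.7,0.58,0.06,0,0,0,-0.7,0.58,0.06,0,0,0,-0.7,0.58,0.06,0,0,0,-0.7,0.58,0.06,0,0,0])

```text
clock: 1.65
tool_pos: [0.3567, 0.3812, 0.2189]
ee_rot: [-0.0, 0.707, 0.708, -0.0]
ft_force: [0.4, 0.6, 0.1]
finger_gap: 0.04
grip_force: 0.0
```

Request:
arm_command(rows=[-0.7,0.58,0.06,0,0,0,-0.7,0.58,0.06,0,0,0,-0.7,0.58,0.06,0,0,0,-0.7,0.58,0.06,0,0,0,-0.7,0.58,0.06,0,0,0])

```text
clock: 2.15
tool_pos: [0.5021, 0.206, 0.204]
ee_rot: [-0.0, 0.707, 0.707, -0.0]
ft_force: [0.8, 1.3, -0.2]
finger_gap: 0.0402
grip_force: 0.0
```

Request:
arm_command(rows=[-0.7,0.58,0.06,0,0,0,0,0,0,0,0,0,0,0,0,0,0,0])

```text
clock: 2.45
tool_pos: [0.5303, 0.1718, 0.2007]
ee_rot: [-0.001, 0.708, 0.706, -0.0]
ft_force: [0.2, -0.1, -0.9]
finger_gap: 0.0402
grip_force: 0.0
```

```bash
cat >> h.py <<'E'
import pickle
def shot(tag):
    s=r.state(); p,d=vision.grab_frame("wrist"); cv2.imwrite(f"pics/{tag}.png",p)
    pickle.dump((s,p,d),open(f"pics/{tag}.pkl","wb")); return s
def load(tag):
    s,p,d=pickle.load(open(f"pics/{tag}.pkl","rb")); return s,p,d,campose("wrist",s)
def comps(tag):
    s,p,d,P=load(tag); uv,X=cloud(d,P); H=np.full(d.shape+(3,),np.nan);H[uv[:,1],uv[:,0]]=X
    hsv=cv2.cvtColor(p,cv2.COLOR_BGR2HSV); m=((hsv[...,1]<70)&(hsv[...,2]>60)).astype(np.uint8)*255
    return p,P,H,m
E
python3 - <<'E'
from h import *
np.set_printoptions(precision=4,suppress=True)
s=shot("w1"); print(s["clock"],s["tool_pos"],s["ee_rot"],s["joints"],s["finger_gap"])
p,P,H,m=comps("w1")
k,l,st,ce=cv2.connectedComponentsWithStats(m)
for i in range(1,k):
    if st[i,4]>80: print(st[i],ce[i],np.nanmean(H[l==i],0),np.nanpercentile(H[l==i][:,2],98))
cv2.imwrite("pics/w1v.png",np.hstack([p,cv2.cvtColor(m,cv2.COLOR_GRAY2BGR)])[:, :800])
E
```

```text
2.45 [0.5303 0.1718 0.2007] [-0.0006  0.7078  0.7064 -0.0004] [0.1002 0.1722 1.6812 0.0004 1.2897 0.1019] 0.040199247551761276
[    0     0   100   367 25436] [ 37.331  186.2189] [0.2834 0.1414 0.0028] 0.002249529128442377
[ 196    3   50   57 2145] [220.7538  30.0862] [0.5004 0.3107 0.011 ] 0.028656731117167586
[ 259   75   66  111 4017] [293.3047 130.0926] [0.5742 0.2152 0.0181] 0.04684933373863425
[ 116   77   47   49 1723] [138.7023 101.4202] [0.4131 0.2443 0.0114] 0.028615240974953684
[ 190  143   43   42 1419] [210.5116 163.2812] [0.4847 0.1791 0.0116] 0.028468450823380356
[ 113  162   45   42 1293] [134.6497 182.2715] [0.3985 0.1572 0.0111] 0.028461827614470143
[ 418  184   74   56 2002] [463.036  215.9865] [0.7456 0.1316 0.0499] 0.05755450290865642
[ 474  200   38  171 3348] [498.8781 303.1956] [ 0.8428 -0.0037  0.0082] 0.27798406241193524
[ 246  217   41   38 1145] [266.3389 235.5048] [0.5475 0.0912 0.0109] 0.028507345374834698
[183 235  26  86 795] [196.7459 268.473 ] [0.5081 0.1806 0.2317] 0.24801416427014844
[297 235  26  86 801] [308.4694 268.6804] [0.5544 0.1808 0.2322] 0.2710293674981881
[  88  307   68   49 1725] [127.4881 331.8191] [0.4799 0.1586 0.2438] 0.2729242707036861
[ 351  308   49   43 1479] [373.9087 330.407 ] [0.5721 0.1729 0.2586] 0.26075994838885475
[452 315  10  11  92] [456.163  320.0326] [ 0.7745 -0.008   0.034 ] 0.0367646143000283
```

View pics/w1.png

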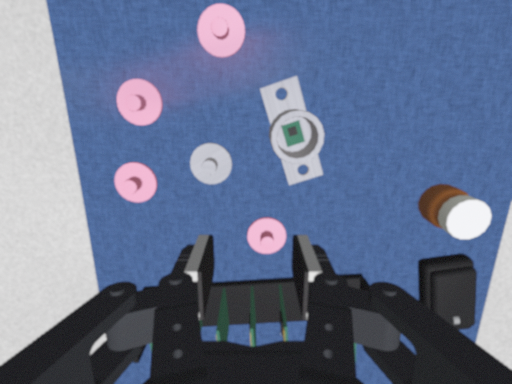

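The wrist view shows the lid at (210,163), the can mouth at (297,133) and the flange holes at (281,94) and (303,169). I'll take a second wrist view 50 mm to the side to triangulate.

Request:
arm_command(rows=[-0.4,-0.9,0,0,0,0,0,0,0,0,0,0,0,0,0,0,0,0])

```text
clock: 2.8
tool_pos: [0.4837, 0.1538, 0.2011]
ee_rot: [-0.0, 0.706, 0.708, -0.0]
ft_force: [0.4, -0.4, 0.9]
finger_gap: 0.04
grip_force: 0.0
```

```bash
cat > m1.py <<'E'
from h import *
np.set_printoptions(precision=4,suppress=True)
def ell(mask):
    c=max(cv2.findContours(mask.astype(np.uint8)*255,cv2.RETR_EXTERNAL,cv2.CHAIN_APPROX_NONE)[0],key=len)
    return np.array(cv2.fitEllipse(cv2.convexHull(c)if len(cv2.convexHull(c))>=8 else c)[0])
def feats(tag,lid0=(.484,.177),can0=(.575,.207)):
    p,P,H,m=comps(tag); F={}
    near=lambda c,rr:(np.hypot(H[...,0]-c[0],H[...,1]-c[1])<rr)
    f=ell((m>0)&near(lid0,.035)); F["lid"]=f
    F["knob"]=np.argwhere((H[...,2]>.025)&near(lid0,.02)&(m>0)).mean(0)[::-1]
    F["rim"]=ell((H[...,2]>.041)&(H[...,2]<.055)&near(can0,.04))
    fl=(m>0)&near(can0,.075)
    cs=max(cv2.findContours(fl.astype(np.uint8)*255,cv2.RETR_EXTERNAL,cv2.CHAIN_APPROX_NONE)[0],key=len)
    full=np.zeros(m.shape,np.uint8);cv2.drawContours(full,[cs],-1,255,-1)
    holes=(full>0)&(m==0)&(H[...,2]<.012)
    k,l,st,ce=cv2.connectedComponentsWithStats(holes.astype(np.uint8))
    hs=[(st[i,4],ce[i]) for i in range(1,k) if st[i,4]>40]
    hs=[c for a,c in hs if np.hypot(*(plane([c],P,.004)[0,:2]-can0))>.03]
    hs.sort(key=lambda c:c[1])
    F["holes"]=hs; F["P"]=P; return F
E
python3 - <<'E'
from m1 import *
s=shot("w2");print(s["tool_pos"],s["ee_rot"])
A,B=feats("w1"),feats("w2")
for k in ["lid","knob","rim"]: print(k,A[k],B[k],tri([A[k]],A["P"],[B[k]],B["P"]))
print(A["holes"],B["holes"])
if len(A["holes"])==len(B["holes"]): print(tri(A["holes"],A["P"],B["holes"],B["P"]))
for F in (A,B):
    print("planes lid.009",plane([F["lid"]],F["P"],.009),"knob",plane([F["knob"]],F["P"],.027),"rim",plane([F["rim"]],F["P"],.045))
    h=plane(F["holes"],F["P"],.005); print(h,h.mean(0),np.linalg.norm(h[0]-h[-1]),np.degrees(np.arctan2(*(h[0]-h[-1])[1::-1])))
E
```

```text
[0.4837 0.1538 0.2011] [-0.0003  0.7063  0.708  -0.0001]
lid [ 51.5573 327.266 ] [193.5371 287.1787] [[0.4654 0.1742 0.2603 0.0032]]
knob [127.8865 315.5587] [249.7416 238.1277] [[0.4863 0.1819 0.2551 0.0108]]
rim [296.7014 136.3567] [346.478  117.6048] [[0.5743 0.2123 0.0438 0.0002]]
[array([280.7816,  93.4713]), array([302.4062, 169.2188])] [array([326.5955,  75.0562]), array([344.9403, 153.4776])]
[[0.561  0.2525 0.0062 0.0001]
 [0.5876 0.1711 0.0064 0.0001]]
planes lid.009 [[ 0.269  -0.0389  0.009 ]] knob [[ 0.3778 -0.0079  0.027 ]] rim [[0.5741 0.2125 0.045 ]]
[[0.5612 0.2525 0.005 ]
 [0.5879 0.1708 0.005 ]] [0.5745 0.2116 0.005 ] 0.08598762526055362 108.08727334708753
planes lid.009 [[0.4104 0.0006 0.009 ]] knob [[0.4817 0.0773 0.027 ]] rim [[0.574  0.2123 0.045 ]]
[[0.5613 0.2527 0.005 ]
 [0.588  0.1709 0.005 ]] [0.5746 0.2118 0.005 ] 0.08600666999061145 108.10537666043945
```

The can measures well: rim height 44 mm, hole spacing 86 mm. The lid mask picked up the fingers, so I restrict its height.

```bash
sed -i 's/near=lambda c,rr:(/near=lambda c,rr:(H[...,2]<.06)\&(/' m1.py; python3 - <<'E'
from m1 import *
A,B=feats("w1"),feats("w2")
for k in ["lid","knob"]: print(k,A[k],B[k],tri([A[k]],A["P"],[B[k]],B["P"]))
for F in (A,B): print("planes lid.009",plane([F["lid"]],F["P"],.009),"knob",plane([F["knob"]],F["P"],.027))
E
```

```text
lid [210.5197 163.1896] [252.3011 146.9634] [[0.4844 0.1788 0.0093 0.    ]]
knob [208.3081 166.7093] [252.1285 149.743 ] [[0.4842 0.1784 0.0259 0.    ]]
planes lid.009 [[0.4843 0.1787 0.009 ]] knob [[0.4844 0.1787 0.027 ]]
planes lid.009 [[0.4844 0.1787 0.009 ]] knob [[0.4842 0.1786 0.027 ]]
```

The lid is at (0.4843, 0.1787) with the knob top at 26–27 mm, which matches the text. Descend and grip the knob.

Request:
arm_command(rows=[0.5,0.01,0.5,0,0,0,0,0,0.9,0,0,0,0,0,0.9,0,0,0,0,0,0.6,0,0,0,0,0,0.4,0,0,0])

```text
clock: 3.35
tool_pos: [0.4856, 0.1786, 0.0343]
ee_rot: [-0.0, 0.706, 0.708, -0.0]
ft_force: [0.7, -0.1, 1.1]
finger_gap: 0.04
grip_force: 0.0
```

Request:
arm_command(rows=[0,0,0.24,0,0,0,0,0,0.2,0,0,0,0,0,0,0,0,0,0,0,0,0,0,0])

```text
clock: 3.75
tool_pos: [0.4868, 0.1779, 0.0152]
ee_rot: [0.0, 0.707, 0.707, 0.001]
ft_force: [0.3, 0.4, -0.7]
finger_gap: 0.04
grip_force: 0.0
```

```bash
python3 - <<'E'
from h import *
s=shot("w3");print(s["clock"],s["tool_pos"],s["ee_rot"],s["ft_force"],s["finger_gap"])
E
```

```text
3.75 [0.48678232 0.17792711 0.01515851] [4.94801534e-04 7.06802300e-01 7.07410656e-01 6.54066456e-04] [ 0.29751474  0.43236324 -0.73373746] 0.040042311588482433
```

View pics/w3.png

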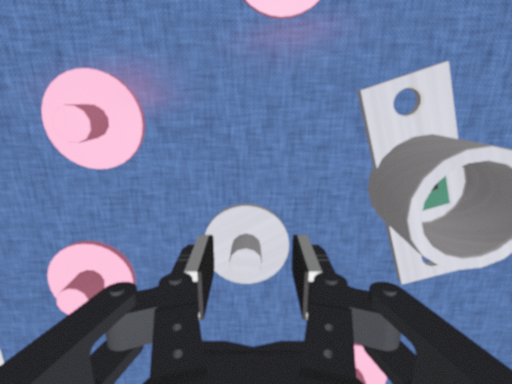

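The lid knob at (246,250) sits between the fingers, about 2 mm to their left. Correct that and close.

Request:
arm_command(rows=[0.015,-0.05,0.05,0,0,0,0,0,0,0,0,0])

```text
clock: 4.0
tool_pos: [0.4833, 0.1785, 0.0122]
ee_rot: [0.0, 0.707, 0.707, 0.0]
ft_force: [-1.0, 0.1, 1.0]
finger_gap: 0.0401
grip_force: 0.0
```

Request:
arm_command(rows=[0,0,0,0,0,0,0,0,0,0,0,0,0,0,0,0,0,0,0,0,0,0,0,0,0,0,0,0,0,0], fingers=5, squeeze=40)

```text
clock: 4.5
tool_pos: [0.4836, 0.1784, 0.0122]
ee_rot: [0.0, 0.707, 0.707, 0.0]
ft_force: [-1.4, -0.6, 5.6]
finger_gap: 0.0142
grip_force: 39.2
```

Request:
arm_command(rows=[0,0,0,0,0,0,0,0,0,0,0,0])

```text
clock: 4.7
tool_pos: [0.4837, 0.1784, 0.0122]
ee_rot: [0.0, 0.707, 0.707, 0.0]
ft_force: [-1.3, -0.4, 4.8]
finger_gap: 0.0143
grip_force: 39.2
```

Gripped: gap 14 mm, 39 N. Lift 70 mm and look.

Request:
arm_command(rows=[0,0,-0.1,0,0,0,0,0,-0.3,0,0,0,0,0,-0.5,0,0,0,0,0,-0.5,0,0,0,0,0,0,0,0,0])

```text
clock: 5.2
tool_pos: [0.4859, 0.1788, 0.0851]
ee_rot: [0.002, 0.707, 0.707, 0.002]
ft_force: [0.1, -1.1, -0.8]
finger_gap: 0.0141
grip_force: 39.1
```

Request:
arm_command(rows=[0,0,0,0,0,0,0,0,0,0,0,0])

```text
clock: 5.4
tool_pos: [0.4824, 0.1782, 0.0807]
ee_rot: [-0.001, 0.707, 0.707, -0.001]
ft_force: [0.5, 0.7, -1.2]
finger_gap: 0.0141
grip_force: 39.0
```

```bash
python3 - <<'E'
from m1 import *
s=shot("w4");print(s["clock"],s["tool_pos"],s["ee_rot"],s["ft_force"],s["finger_gap"],s["grip_force"])
p,P,H,m=comps("w4")
q=H[170:300,180:340].reshape(-1,3); t=s["tool_pos"]
q=q[(np.hypot(q[:,0]-t[0],q[:,1]-t[1])<.03)]
print(np.percentile(q[:,2],[5,25,50,75,95]))
d=q[np.abs(q[:,2]-np.median(q[:,2]))<.006]; print(len(d),d.mean(0),d.min(0),d.max(0))
A=np.c_[d[:,:2]-t[:2],np.ones(len(d))]; print(np.linalg.lstsq(A,d[:,2],rcond=None)[0])
# can from this view
f=feats("w4",lid0=(.484,.178)) if 0 else None
E
```

```text
5.4 [0.4824 0.1782 0.0807] [-0.0006  0.7069  0.7073 -0.0008] [ 0.5307  0.7208 -1.2002] 0.014108390387976706 39.04972851276398
[0.001  0.0028 0.091  0.1185 0.1347]
1502 [0.4832 0.1834 0.0936] [0.4626 0.1689 0.085 ] [0.5039 0.1915 0.097 ]
[ 0.0015 -0.315   0.0952]
```

View pics/w4.png

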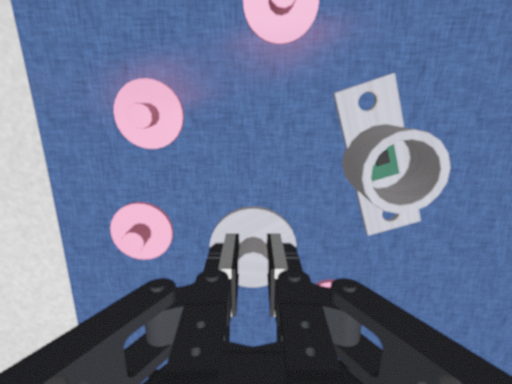

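The lid is held at (253,247) between the fingers. I measure the disc's tilt and its centre relative to the tool.

```bash
cat > lid.py <<'E'
from m1 import *
def lid(tag):
    p,P,H,m=comps(tag); s=load(tag)[0]; t=s["tool_pos"]
    zz=H[...,2]; n=np.hypot(H[...,0]-t[0],H[...,1]-t[1])<.026
    b=n&(np.abs(zz-(t[2]-.0035))<.006)&(m>0)
    k,l,st,ce=cv2.connectedComponentsWithStats(b.astype(np.uint8)); i=1+np.argmax(st[1:,4])
    q=H[l==i]; A=np.c_[q[:,:2]-t[:2],np.ones(len(q))]; c,*_=np.linalg.lstsq(A,q[:,2],rcond=None)
    ok=np.abs(A@c-q[:,2])<.002; c,*_=np.linalg.lstsq(A[ok],q[ok,2],rcond=None)
    o=max(cv2.findContours((l==i).astype(np.uint8),0,1)[0],key=len)[:,0].astype(float)
    w=plane(o,P,t[2]+c[2]-s["tool_pos"][2]); 
    # circle fit on outer points (robust, far side arc)
    r0=np.hypot(*(w[:,:2]-t[:2]).T); w=w[(r0>.018)]
    from scipy.optimize import least_squares
    f=least_squares(lambda x:np.hypot(w[:,0]-x[0],w[:,1]-x[1])-.023,t[:2],loss="soft_l1",f_scale=.0005)
    print("n",len(q),"plane",c,"z rel",c[2]-t[2],"centre-tool",f.x-t[:2],"rms",np.sqrt(np.median(f.fun**2)),len(w))
E
python3 -c "
from lid import *
lid('w4')"
```

```text
n 2124 plane [-0.0016 -0.0166  0.0785] z rel -0.00216105341605069 centre-tool [0.0008 0.0007] rms 0.00031820695518512817 136
```

The lid is level and its centre is within 1 mm of the tool axis. Move over the can.

Request:
arm_command(rows=[0.17,0.46,0,0,0,0,0.17,0.46,0,0,0,0,0.17,0.46,0,0,0,0,0.16,0.44,0,0,0,0,0,0,0,0,0,0])

```text
clock: 5.95
tool_pos: [0.5761, 0.2123, 0.0807]
ee_rot: [0.0, 0.707, 0.707, 0.0]
ft_force: [0.2, 0.7, -0.3]
finger_gap: 0.0142
grip_force: 39.1
```

Request:
arm_command(rows=[0,0,0.2,0,0,0,0,0,0,0,0,0,0,0,0,0,0,0])

```text
clock: 6.25
tool_pos: [0.5726, 0.2116, 0.0704]
ee_rot: [-0.001, 0.707, 0.707, -0.001]
ft_force: [0.2, -0.6, -0.4]
finger_gap: 0.0141
grip_force: 39.1
```

```bash
python3 - <<'E'
from lid import *
s=shot("w5");print(s["clock"],s["tool_pos"],s["ee_rot"])
lid("w5")
p,P,H,m=comps("w5")
cv2.imwrite("pics/w5c.png",p[100:340,130:400])
# can's upper hole
f=((m==0)&(np.hypot(H[...,0]-.561,H[...,1]-.2525)<.009)&(H[...,2]<.02)).astype(np.uint8)
k,l,st,ce=cv2.connectedComponentsWithStats(f)
for i in range(1,k):
    if st[i,4]>30: print(st[i],plane([ce[i]],P,.005))
print([ (x['tool_pos'],x['clock']) for x in [r.state()]])
E
```

```text
6.25 [0.5726 0.2116 0.0704] [-0.0009  0.7069  0.7073 -0.0012]
n 2129 plane [-0.0016 -0.0183  0.0682] z rel -0.002217743269997588 centre-tool [0.0008 0.0007] rms 0.00031381306145734743 136
[227 144  17  16 217] [[0.5611 0.2526 0.005 ]]
[(array([0.5732, 0.2117, 0.0711]), 6.3)]
```

View pics/w5c.png

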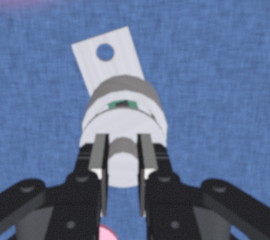

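The lid is centred over the mouth and the can's hole re-measures consistently. Descend gently.

Request:
arm_command(rows=[0,0,0.1,0,0,0,0,0,0.08,0,0,0,0,0,0,0,0,0,0,0,0,0,0,0])

```text
clock: 6.7
tool_pos: [0.5741, 0.2119, 0.0626]
ee_rot: [-0.0, 0.707, 0.707, -0.0]
ft_force: [-1.0, 0.5, -0.1]
finger_gap: 0.0143
grip_force: 39.1
```

Request:
arm_command(rows=[0,0,0.05,0,0,0,0,0,0.04,0,0,0,0,0,0.03,0,0,0,0,0,0,0,0,0,0,0,0,0,0,0])

```text
clock: 7.2
tool_pos: [0.5743, 0.2119, 0.0567]
ee_rot: [-0.0, 0.707, 0.707, -0.0]
ft_force: [0.4, -0.1, -0.2]
finger_gap: 0.0138
grip_force: 39.1
```

Request:
arm_command(rows=[0,0,0.02,0,0,0,0,0,0.02,0,0,0,0,0,0,0,0,0])

```text
clock: 7.5
tool_pos: [0.5742, 0.2119, 0.0546]
ee_rot: [-0.0, 0.707, 0.707, -0.0]
ft_force: [-0.1, -0.3, -0.1]
finger_gap: 0.014
grip_force: 39.1
```

Request:
arm_command(rows=[0,0,0.02,0,0,0,0,0,0,0,0,0])

```text
clock: 7.7
tool_pos: [0.5742, 0.2119, 0.0537]
ee_rot: [-0.0, 0.707, 0.707, -0.0]
ft_force: [-0.3, 0.3, -0.3]
finger_gap: 0.0138
grip_force: 39.1
```

Request:
arm_command(rows=[0,0,0.02,0,0,0,0,0,0,0,0,0,0,0,0,0,0,0])

```text
clock: 8.0
tool_pos: [0.5743, 0.2119, 0.0528]
ee_rot: [-0.0, 0.707, 0.707, -0.0]
ft_force: [-0.5, -0.5, -0.9]
finger_gap: 0.0143
grip_force: 39.1
```

Request:
arm_command(rows=[0,0,0.02,0,0,0,0,0,0,0,0,0,0,0,0,0,0,0])

```text
clock: 8.3
tool_pos: [0.5745, 0.212, 0.0523]
ee_rot: [0.0, 0.707, 0.707, 0.0]
ft_force: [-1.6, -0.6, 3.9]
finger_gap: 0.0137
grip_force: 39.5
```

Request:
arm_command(rows=[0,0,0.01,0,0,0,0,0,0,0,0,0,0,0,0,0,0,0])

```text
clock: 8.6
tool_pos: [0.5745, 0.212, 0.0522]
ee_rot: [0.0, 0.707, 0.707, 0.0]
ft_force: [-2.6, -0.4, 7.4]
finger_gap: 0.0139
grip_force: 39.9
```

Contact came at 0.0522 m, exactly the seated height. Release, rise, and turn to align with the can (tool y to 18°).

Request:
arm_command(rows=[0,0,0,0,0,0,0,0,0,0,0,0,0,0,0,0,0,0,0,0,0,0,0,0], fingers=35)

```text
clock: 9.0
tool_pos: [0.5742, 0.2119, 0.051]
ee_rot: [-0.0, 0.707, 0.707, -0.0]
ft_force: [0.2, 0.0, -0.2]
finger_gap: 0.0348
grip_force: 0.0
```

Request:
arm_command(rows=[0,0,-0.2,0,0,0,0,0,-0.5,0,0,0,0,0,-0.8,0,0,0,0,0,-0.9,0,0,0,0,0,0,0,0,-1])

```text
clock: 9.5
tool_pos: [0.5788, 0.2129, 0.18]
ee_rot: [0.004, 0.668, 0.744, 0.005]
ft_force: [0.9, -0.2, 0.3]
finger_gap: 0.035
grip_force: 0.0
```

Request:
arm_command(rows=[0,0,0,0,0,-1,0,0,0,0,0,-1,0.6,0,0,0,0,0,0,0,0,0,0,0,0,0,0,0,0,0], fingers=85)

```text
clock: 10.0
tool_pos: [0.565, 0.2408, 0.1719]
ee_rot: [0.0, 0.587, 0.81, 0.0]
ft_force: [0.6, -0.4, -0.4]
finger_gap: 0.0848
grip_force: 0.0
```

```bash
python3 - <<'E'
from m1 import *
s=shot("w6");print(s["clock"],s["tool_pos"],s["ee_rot"],s["finger_gap"])
p,P,H,m=comps("w6"); z=H[...,2]; c0=np.array([.5743,.2121]); n=np.hypot(H[...,0]-c0[0],H[...,1]-c0[1])
b=(z>.061)&(z<.075)&(n<.02); print("knob",b.sum(),np.nanmean(H[b],0))
for lo,hi,nm in [(.046,.054,"disc"),(.040,.0475,"rim")]:
    b=(z>lo)&(z<hi)&(n<.03)
    q=H[b]; A=np.c_[q[:,:2]-c0,np.ones(len(q))]; print(nm,len(q),np.linalg.lstsq(A,q[:,2],rcond=None)[0],"med",np.median(q,0),"ray centre",plane([ell(b)],P,.049 if nm=="disc" else .045))
fl=(m==0)&(z<.012)
for c in [(.5611,.2526),(.588,.1708)]:
    f=(fl&(np.hypot(H[...,0]-c[0],H[...,1]-c[1])<.009)).astype(np.uint8)
    k,l,st,ce=cv2.connectedComponentsWithStats(f)
    for i in range(1,k):
        if st[i,4]>30: print("hole",st[i],plane([ce[i]],P,.005))
E
```

```text
10.0 [0.565  0.2408 0.1719] [0.0003 0.587  0.8096 0.0001] 0.08481047722324085
knob 265 [0.5751 0.2133 0.0672]
disc 1578 [ 0.012  -0.0081  0.0497] med [0.5731 0.2163 0.0498] ray centre [[0.574  0.2137 0.049 ]]
rim 411 [-0.0012 -0.0225  0.0453] med [0.5609 0.2276 0.0454] ray centre [[0.5737 0.2133 0.045 ]]
hole [246 158  11  10  82] [[0.5611 0.2525 0.005 ]]
```

View pics/w6.png

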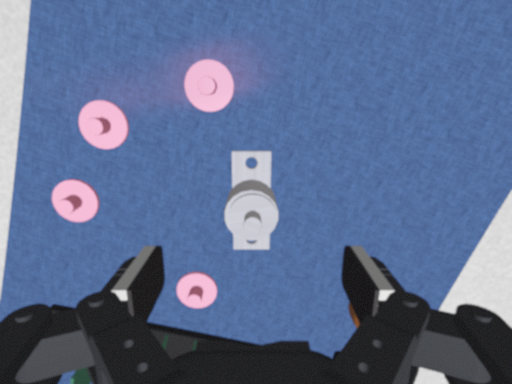

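The lid is seated: disc top 49.7 mm, slope under 1°, knob top 67 mm. The flange is upright in the image, so the gripper is aligned. Descend around the can wall.

Request:
arm_command(rows=[-0.6,0,0,0,0,0,0,0,0,0,0,0,0,0,0.7,0,0,0,0,0,0.6,0,0,0,0,0,0,0,0,0])

```text
clock: 10.55
tool_pos: [0.571, 0.2108, 0.1018]
ee_rot: [-0.003, 0.588, 0.809, -0.003]
ft_force: [-0.4, 0.1, -0.4]
finger_gap: 0.0849
grip_force: 0.0
```

Request:
arm_command(rows=[0,0,0,0,0,0,0,0,0,0,0,0])

```text
clock: 10.75
tool_pos: [0.5757, 0.2121, 0.1083]
ee_rot: [0.001, 0.588, 0.809, 0.001]
ft_force: [1.5, 0.8, 0.6]
finger_gap: 0.0848
grip_force: 0.0
```

Request:
arm_command(rows=[0,0,0.4,0,0,0,0,0,0.4,0,0,0,0,0,0.4,0,0,0,0,0,0.3,0,0,0,0,0,0.2,0,0,0])

```text
clock: 11.25
tool_pos: [0.5748, 0.2121, 0.0214]
ee_rot: [0.0, 0.588, 0.809, 0.0]
ft_force: [-0.6, 0.2, 0.7]
finger_gap: 0.085
grip_force: 0.0
```

Request:
arm_command(rows=[0,0,0.1,0,0,0,0,0,0,0,0,0,0,0,0,0,0,0,0,0,0,0,0,0,0,0,0,0,0,0])

```text
clock: 11.75
tool_pos: [0.5748, 0.212, 0.017]
ee_rot: [0.0, 0.587, 0.809, 0.0]
ft_force: [-0.4, -0.1, 0.1]
finger_gap: 0.0853
grip_force: 0.0
```

Request:
arm_command(rows=[0,0,0.14,0,0,0,0,0,0,0,0,0,0,0,0,0,0,0], fingers=60)

```text
clock: 12.05
tool_pos: [0.5739, 0.2119, 0.0088]
ee_rot: [-0.0, 0.588, 0.809, -0.0]
ft_force: [0.9, 0.5, 0.8]
finger_gap: 0.0599
grip_force: 0.0
```

Request:
arm_command(rows=[0,0,0,0,0,0,0,0,0,0,0,0,0,0,0,0,0,0,0,0,0,0,0,0], fingers=40, squeeze=60)

```text
clock: 12.45
tool_pos: [0.5744, 0.212, 0.0095]
ee_rot: [0.0, 0.587, 0.809, 0.0]
ft_force: [-1.3, 0.3, 2.5]
finger_gap: 0.0513
grip_force: 63.4
```

Request:
arm_command(rows=[0,0,0,0,0,0,0,0,0,0,0,0])

```text
clock: 12.65
tool_pos: [0.5744, 0.212, 0.0095]
ee_rot: [0.0, 0.588, 0.809, 0.0]
ft_force: [-0.2, -0.4, 4.4]
finger_gap: 0.0512
grip_force: 63.5
```

```bash
python3 - <<'E'
from h import *
for n in ["scene","side"]:
    p,d=vision.grab_frame(n); cv2.imwrite(f"pics/{n}1.png",p); np.save(f"pics/{n}1.npy",d)
s=r.state(); print({k:np.round(s[k],4) for k in ("clock","tool_pos","ee_rot","ft_force","finger_gap","grip_force")})
# fixture pins in original scene/side views: bright spots on dark block, via colour
for n,box in [("scene",(135,248,85,75)),("side",(245,100,60,65))]:
    p=cv2.imread(f"pics/{n}0.png"); x,y,w,h=box
    cv2.imwrite(f"pics/f_{n}.png",cv2.resize(p[y:y+h,x:x+w],None,fx=6,fy=6,interpolation=cv2.INTER_CUBIC))
a,b=[cv2.imread(f"pics/f_{n}.png") for n in("scene","side")]
H=max(a.shape[0],b.shape[0]); f=lambda i:cv2.copyMakeBorder(i,0,H-i.shape[0],0,0,0)
m=np.hstack([f(a),f(b)]); print(m.shape); cv2.imwrite("pics/fx.png",cv2.resize(m,(800,int(H*800/m.shape[1]))))
E
```

```text
{'clock': np.float64(12.75), 'tool_pos': array([0.5744, 0.212 , 0.0095]), 'ee_rot': array([0.    , 0.5875, 0.8092, 0.    ]), 'ft_force': array([-2.3829, -0.9256,  4.6427]), 'finger_gap': np.float64(0.0513), 'grip_force': np.float64(63.5084)}
(450, 870, 3)
```

View pics/fx.png

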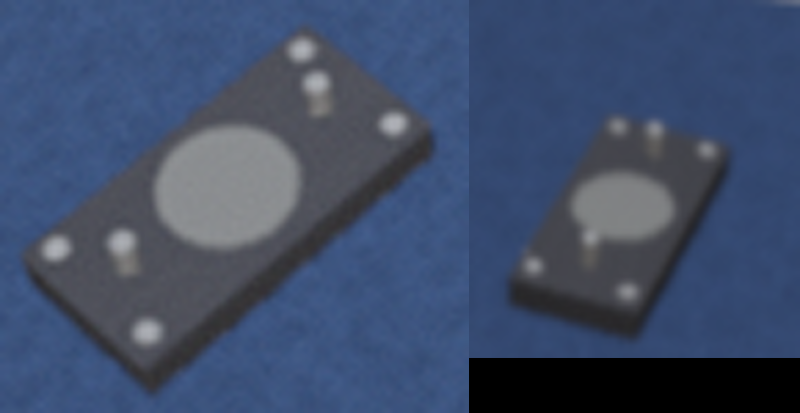

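The can is gripped (gap 51 mm, 63 N). The pin tips show at about scene (192,263) and (157,292), and side (279,123) and (267,143). I lift first, then triangulate the pins.

Request:
arm_command(rows=[0,0,-0.05,0,0,0,0,0,-0.2,0,0,0,0,0,-0.4,0,0,0,0,0,-0.5,0,0,0,0,0,-0.5,0,0,0])

```text
clock: 13.25
tool_pos: [0.5737, 0.2118, 0.0922]
ee_rot: [-0.001, 0.588, 0.809, -0.001]
ft_force: [1.1, -0.0, -3.9]
finger_gap: 0.0514
grip_force: 63.3
```

Request:
arm_command(rows=[0,0,-0.5,0,0,0,0,0,-0.5,0,0,0,0,0,-0.3,0,0,0,0,0,0,0,0,0,0,0,0,0,0,0])

```text
clock: 13.75
tool_pos: [0.5738, 0.2118, 0.156]
ee_rot: [-0.0, 0.588, 0.809, -0.0]
ft_force: [0.4, 0.2, -3.9]
finger_gap: 0.0512
grip_force: 63.5
```

```bash
python3 - <<'E'
from m1 import *
pts={}
g0={"scene":[(192.5,262.9),(157.1,291.7)],"side":[(278.7,123.2),(266.9,143.1)]}
for n in g0:
    p=cv2.cvtColor(cv2.imread(f"pics/{n}0.png"),cv2.COLOR_BGR2GRAY).astype(float); o=[]
    for u,v in g0[n]:
        u=u-.4;v=v-.4
        y0,x0=int(round(v))-3,int(round(u))-3; w=p[y0:y0+7,x0:x0+7]-np.percentile(p[y0:y0+7,x0:x0+7],65); w[w<0]=0
        w*=np.hypot(*np.mgrid[-3:4,-3:4])<2.6
        yy,xx=np.mgrid[y0:y0+7,x0:x0+7]; o.append((np.sum(w*xx)/w.sum(),np.sum(w*yy)/w.sum()))
    pts[n]=o; h=plane(o,campose(n),.036); print(n,np.round(o,1),h,h.mean(0),np.linalg.norm(h[0]-h[1]),np.degrees(np.arctan2(*(h[0]-h[1])[1::-1])))
print(tri(pts["scene"],campose("scene"),pts["side"],campose("side")))
# can rim cross-check scene/side vs wrist
for n in g0:
    P=campose(n); d=np.load(f"pics/{n}0.npy"); uv,X=cloud(d,P); H=np.full(d.shape+(3,),np.nan);H[uv[:,1],uv[:,0]]=X
    b=(H[...,2]>.040)&(H[...,2]<.052)&(np.hypot(H[...,0]-.574,H[...,1]-.212)<.04); e=ell(b); print(n,"can rim",e,plane([e],P,.045))
s=shot("w7"); print(s["tool_pos"],s["ee_rot"],s["ft_force"],s["finger_gap"],s["grip_force"])
E
```

```text
scene [[191.9 262.7]
 [156.7 291.5]] [[ 0.5868 -0.2089  0.036 ]
 [ 0.5727 -0.2932  0.036 ]] [ 0.5797 -0.2511  0.036 ] 0.08545262730580705 80.5018421058873
side [[278.2 123.2]
 [266.8 142.2]] [[ 0.5717 -0.2938  0.036 ]
 [ 0.5858 -0.212   0.036 ]] [ 0.5787 -0.2529  0.036 ] 0.08300267318327985 -99.78745346796342
[[ 0.5833 -0.2325  0.0727  0.0442]
 [ 0.5754 -0.2717 -0.0012  0.0455]]
scene can rim [297.0927 135.9487] [[0.5754 0.2037 0.045 ]]
side can rim [229.5685 282.8445] [[0.5718 0.2115 0.045 ]]
[0.5738 0.2118 0.156 ] [-0.0003  0.5875  0.8092 -0.0003] [ 0.4049  0.2348 -3.8797] 0.051238602024667075 63.51927570998669
```

View pics/w7.png

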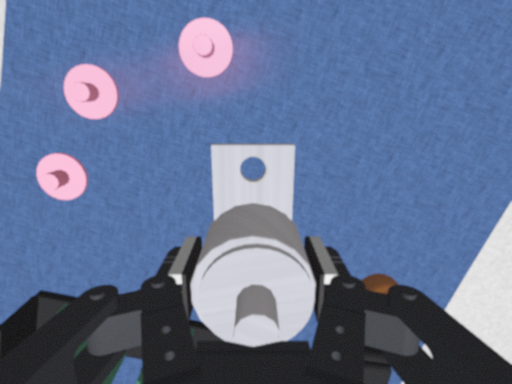

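The lid is still seated and the can is held straight. The pins lie at about (0.587,-0.210) and (0.572,-0.293): centre (0.579,-0.252), axis 80.4°, spacing 83–85 mm. I turn by +27.7° about tool z and carry over the rack to a spot short of the fixture, where the wrist camera can see both pins.

Request:
arm_command(rows=[0,0,0,0,0,0.5,0,0,0,0,0,1,0,0,0,0,0,1,0,0,0,0,0,1,0,0,0,0,0,0.9])

```text
clock: 14.3
tool_pos: [0.573, 0.2117, 0.1544]
ee_rot: [-0.001, 0.758, 0.652, -0.002]
ft_force: [0.3, -0.1, -4.0]
finger_gap: 0.0513
grip_force: 63.4
```

Request:
arm_command(rows=[0,0,0,0,0,0.2,-0.3,0.05,0,0,0,0,-0.6,0.09,0,0,0,0,-0.8,0.12,0,0,0,0,-0.8,0.12,0,0,0,0])

```text
clock: 14.8
tool_pos: [0.5715, 0.0838, 0.156]
ee_rot: [-0.0, 0.763, 0.647, -0.001]
ft_force: [0.3, -1.1, -4.5]
finger_gap: 0.0515
grip_force: 63.4
```

Request:
arm_command(rows=[-0.8,0.12,0,0,0,0,-0.8,0.12,0,0,0,0,-0.8,0.12,0,0,0,0,-0.8,0.12,0,0,0,0,-0.8,0.12,0,0,0,0])

```text
clock: 15.3
tool_pos: [0.5676, -0.119, 0.1562]
ee_rot: [-0.0, 0.763, 0.646, -0.0]
ft_force: [0.8, 0.2, -3.9]
finger_gap: 0.0515
grip_force: 63.4
```

Request:
arm_command(rows=[-0.8,0.12,0,0,0,0,-0.8,0.12,0,0,0,0,-0.8,0.12,0,0,0,0,-0.7,0.12,0,0,0,0,-0.6,0.12,0,0,0,0])

```text
clock: 15.8
tool_pos: [0.5661, -0.3068, 0.156]
ee_rot: [-0.0, 0.763, 0.646, -0.0]
ft_force: [-0.0, 0.4, -3.6]
finger_gap: 0.0512
grip_force: 63.4
```

Request:
arm_command(rows=[-0.4,0.1,0,0,0,0,-0.2,0.05,0,0,0,0,0,0,0,0,0,0,0,0,0,0,0,0,0,0,0,0,0,0])

```text
clock: 16.3
tool_pos: [0.5699, -0.3335, 0.1566]
ee_rot: [-0.001, 0.763, 0.646, 0.0]
ft_force: [-0.1, 0.5, -3.6]
finger_gap: 0.0515
grip_force: 63.4
```

```bash
python3 - <<'E'
from h import *
s=shot("w8"); print(s["clock"],s["tool_pos"],s["ee_rot"],s["ft_force"],s["finger_gap"],s["grip_force"])
E
```

```text
16.3 [ 0.56985806 -0.3334605   0.15655329] [-5.16991343e-04  7.63051012e-01  6.46338057e-01  5.41081613e-05] [-0.14206721  0.53479176 -3.62067095] 0.05147782996887065 63.43313969671726
```

View pics/w8.png

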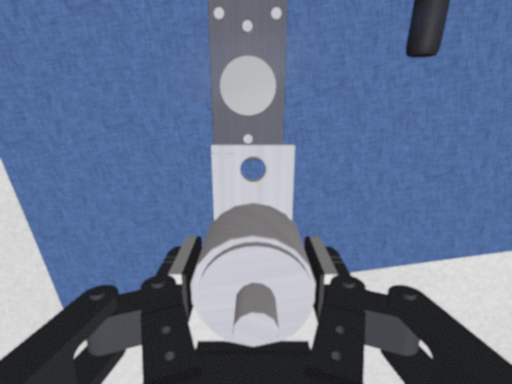

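Wrist view: pin tips at (247,26) and (248,139), held can's front hole at (253,169), and the lid seated. I take a second view 40 mm sideways to triangulate.

Request:
arm_command(rows=[0,0.4,0,0,0,0,0,0.4,0,0,0,0,0,0,0,0,0,0,0,0,0,0,0,0,0,0,0,0,0,0])

```text
clock: 16.85
tool_pos: [0.6088, -0.3408, 0.1565]
ee_rot: [-0.001, 0.763, 0.646, -0.0]
ft_force: [-0.8, -0.3, -3.2]
finger_gap: 0.0516
grip_force: 64.0
```

```bash
cat > pins.py <<'E'
from m1 import *
from scipy.optimize import least_squares
def blob(p,c,R=6):
    x0,y0=int(round(c[0]))-R,int(round(c[1]))-R; x0=max(x0,0);y0=max(y0,0)
    w=cv2.cvtColor(p,cv2.COLOR_BGR2GRAY)[y0:y0+2*R+1,x0:x0+2*R+1]
    k,l,st,ce=cv2.connectedComponentsWithStats((w>150).astype(np.uint8))
    j=[i for i in range(1,k) if st[i,4]>15]
    i=min(j,key=lambda i:np.hypot(*(ce[i]+[x0,y0]-c))); return ce[i]+[x0,y0],st[i,4]
def proj(X,P):
    K,D,R,o=P; return cv2.projectPoints((np.atleast_2d(X)-o)@R,np.zeros(3),np.zeros(3),K,D)[0][:,0]
def hole(tag):
    s,p,d,P=load(tag); Rt=Ro.from_quat(np.r_[s["ee_rot"][1:],s["ee_rot"][0]]).as_matrix()
    hsv=cv2.cvtColor(p,cv2.COLOR_BGR2HSV); m=((hsv[...,1]>90)|(hsv[...,2]<110)).astype(np.uint8); m[:150]=0;m[195:]=0;m[:,:225]=0;m[:,282:]=0
    k,l,st,ce=cv2.connectedComponentsWithStats(m); i=1+np.argmax(st[1:,4])
    out=plane([ce[i]],P,s["tool_pos"][2]-.0045)[0]  # mid-lip, flange top -> slightly below
    return ce[i],st[i,4],Rt.T@(out-s["tool_pos"])
E
python3 - <<'E'
from pins import *
s=shot("w9"); print(s["clock"],s["tool_pos"],s["ee_rot"])
_,p8,d8,P8=load("w8"); _,p9,d9,P9=load("w9")
g8=[(247,26),(248,139)]; e8=[blob(p8,g) for g in g8]; print(e8)
X=plane([e[0] for e in e8],P8,.036); g9=proj(X,P9); print("pred",g9)
e9=[blob(p9,g,9) for g in g9]; print(e9)
t=tri([e[0] for e in e8],P8,[e[0] for e in e9],P9); print("tri",t)
for e,P in((e8,P8),(e9,P9)):
    h=plane([a[0] for a in e],P,.036); print(h,h.mean(0),np.linalg.norm(h[0]-h[1]),np.degrees(np.arctan2(*(h[0]-h[1])[1::-1])))
print(hole("w7"),hole("w8"),hole("w9"))
s=load("w7")[0]
E
```

```text
16.85 [ 0.6088 -0.3408  0.1565] [-0.0005  0.7634  0.646  -0.0002]
[(array([246.8586,  25.4242]), np.int32(99)), (array([247.5833, 138.5417]), np.int32(72))]
pred [[195.1811  24.0358]
 [201.3362 137.5474]]
[(array([195.2245,  24.1224]), np.int32(98)), (array([201.1233, 137.4795]), np.int32(73))]
tri [[ 0.5875 -0.2051  0.0358  0.0001]
 [ 0.5735 -0.29    0.0372  0.0001]]
[[ 0.5875 -0.2051  0.036 ]
 [ 0.5735 -0.2902  0.036 ]] [ 0.5805 -0.2476  0.036 ] 0.08621346384252314 80.61637995185865
[[ 0.5875 -0.2052  0.036 ]
 [ 0.5733 -0.2901  0.036 ]] [ 0.5804 -0.2476  0.036 ] 0.08609727758518655 80.4775361896582
(array([252.6641, 168.0801]), np.int32(387), array([0.0433, 0.0007, 0.0045])) (array([252.7056, 168.7333]), np.int32(360), array([0.0429, 0.0007, 0.0045])) (array([252.6292, 168.0358]), np.int32(391), array([0.0433, 0.0007, 0.0045]))
```

Pins agree from both views: tips at 35.8 and 37.2 mm, spacing 86.1 mm, centre (0.5804, -0.2476), axis 80.5°. The tool is already at 80.5°. Move over the pins at height.

Request:
arm_command(rows=[0.4,-0.2,0,0,0,0,0.5,-0.25,0,0,0,0,0.5,-0.25,0,0,0,0,0.34,-0.18,0,0,0,0,0,0,0,0,0,0])

```text
clock: 17.4
tool_pos: [0.5792, -0.2457, 0.1568]
ee_rot: [-0.001, 0.763, 0.646, 0.0]
ft_force: [-0.1, -0.3, -3.2]
finger_gap: 0.0512
grip_force: 64.1
```

Request:
arm_command(rows=[0,0,0.3,0,0,0,0,0,0.4,0,0,0,0,0,0.3,0,0,0,0,0,0.2,0,0,0,0,0,0,0,0,0])

```text
clock: 17.9
tool_pos: [0.579, -0.2482, 0.0942]
ee_rot: [-0.002, 0.764, 0.645, -0.001]
ft_force: [-0.3, -0.2, -3.9]
finger_gap: 0.0512
grip_force: 64.0
```

Request:
arm_command(rows=[0,0,0,0,0,0,0,0,0,0,0,0,0,0,0,0,0,0,0,0,0,0,0,0])

```text
clock: 18.3
tool_pos: [0.5808, -0.2487, 0.0976]
ee_rot: [0.001, 0.764, 0.646, 0.0]
ft_force: [0.1, -0.8, -4.1]
finger_gap: 0.0511
grip_force: 64.0
```

```bash
python3 - <<'E'
from pins import *
z=[]
for i in range(3): s=shot("w10"); z.append(np.r_[s["tool_pos"],s["ee_rot"]])
z=np.mean(z,0); x,y=z[4],z[5]; a=np.array([2*x*x-1,2*x*y]); b=np.array([a[1],-a[0]]); d=np.array([.5799,-.2477])-z[:2]
print(s["clock"],z,np.degrees(np.arctan2(a[1],a[0])),"units x,y,z",d@a/.05,d@b/.05,(z[2]-.0555)/.05,s["ft_force"]); print(hole("w10"))
E
```

```text
18.4 [ 0.5807 -0.2486  0.0974  0.0005  0.7636  0.6457  0.0001] 80.44268383766055 units x,y,z 0.015552342475249017 -0.019603041366796595 0.8386800516507482 [ 0.3549 -0.4476 -4.3923]Traceback (most recent call last):
  File "<stdin>", line 5, in <module>
  File "pins.py", line 14, in hole
    k,l,st,ce=cv2.connectedComponentsWithStats(m); i=1+np.argmax(st[1:,4])
                                                       ~~~~~~~~~^^^^^^^^^^
    return _wrapfunc(a, 'argmax', axis=axis, out=out, **kwds)
    return bound(*args, **kwds)
ValueError: attempt to get argmax of an empty sequence
```

Request:
arm_command(rows=[0.015,-0.02,0.1,0,0,0,0,0,0.2,0,0,0,0,0,0.2,0,0,0,0,0,0.1,0,0,0,0,0,0.1,0,0,0])

```text
clock: 18.95
tool_pos: [0.5791, -0.2473, 0.0606]
ee_rot: [-0.001, 0.764, 0.646, -0.0]
ft_force: [-0.2, 0.1, -4.2]
finger_gap: 0.0515
grip_force: 64.1
```

Request:
arm_command(rows=[0,0,0.06,0,0,0,0,0,0,0,0,0,0,0,0,0,0,0,0,0,0,0,0,0,0,0,0,0,0,0])

```text
clock: 19.45
tool_pos: [0.5798, -0.2477, 0.0592]
ee_rot: [0.0, 0.764, 0.646, 0.0]
ft_force: [-0.1, -0.7, -4.6]
finger_gap: 0.0513
grip_force: 64.1
```

Request:
arm_command(rows=[0,0,0,0,0,0,0,0,0,0,0,0,0,0,0,0,0,0,0,0,0,0,0,0,0,0,0,0,0,0])

```text
clock: 19.95
tool_pos: [0.5796, -0.2476, 0.0588]
ee_rot: [0.0, 0.764, 0.646, -0.0]
ft_force: [-0.3, -0.3, -3.5]
finger_gap: 0.0512
grip_force: 64.1
```

```bash
python3 - <<'E'
from pins import *
z=[]
for i in range(3): s=shot("w11"); z.append(np.r_[s["tool_pos"],s["ee_rot"]])
z=np.mean(z,0); x,y=z[4],z[5]; a=np.array([2*x*x-1,2*x*y]); b=np.array([a[1],-a[0]]); d=np.array([.5799,-.2477])-z[:2]
print(s["clock"],z,np.degrees(np.arctan2(a[1],a[0])),"units x,y,z",d@a/.05,d@b/.05,(z[2]-.0555)/.05,s["ft_force"],s["grip_force"])
pics=[load("w11")[1]]
for n in("scene","side"): p,dd=vision.grab_frame(n); cv2.imwrite(f"pics/{n}2.png",p); pics.append(p)
R=lambda i,w,h:cv2.resize(i,(w,h),interpolation=cv2.INTER_CUBIC)
top=R(pics[0][110:290,150:360],460,394)
hc=R(pics[0][140:200,222:285],340,324); hc=cv2.copyMakeBorder(hc,0,70,0,0,0)
sc=R(pics[1][190:310,110:270],275,206); sd=R(pics[2][80:190,205:350],275,206)
print(proj([[.5875,-.2051,.036]],load("w11")[3]), proj([[*(z[:2]+.0432*a+.0004*b),z[2]-.0035]],load("w11")[3]))
m=np.vstack([np.hstack([top,hc]),cv2.copyMakeBorder(np.hstack([sc,sd]),0,0,0,250,0)]); cv2.imwrite("pics/fin.png",m); print(m.shape)
E
```

```text
20.05 [ 0.5795 -0.2476  0.0588 -0.      0.7636  0.6457 -0.    ] 80.43801361142195 units x,y,z -0.0015927746677471093 0.00764162702901643 0.0655289580752337 [ 1.239   1.039  -3.6365] 64.06233854591846
[[252.8256 161.027 ]] [[252.095  168.7132]]
(600, 800, 3)
```

View pics/fin.png

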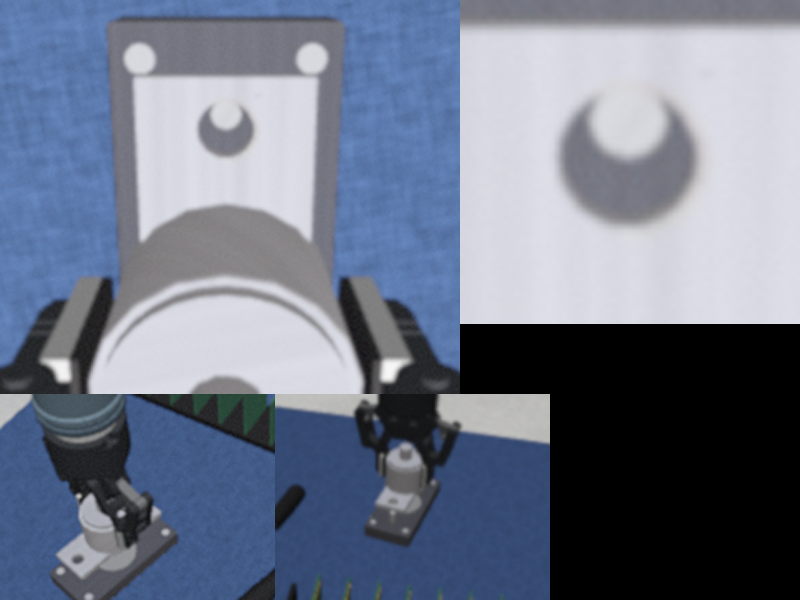

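Seen through the near hole, the pin tip at (253,162) matches the projection of an aligned pin (predicted (253,161)). The lid is seated and the can is level. The can sits about 13 mm above the tips, so I lower it 3 mm and let it settle.

Request:
arm_command(rows=[0,0,0.03,0,0,0,0,0,0.03,0,0,0,0,0,0,0,0,0,0,0,0,0,0,0,0,0,0,0,0,0])

```text
clock: 20.7
tool_pos: [0.5796, -0.2476, 0.0558]
ee_rot: [-0.0, 0.764, 0.646, 0.0]
ft_force: [0.4, -0.2, -3.7]
finger_gap: 0.0511
grip_force: 64.1
```

Request:
arm_command(rows=[0,0,0,0,0,0,0,0,0,0,0,0,0,0,0,0,0,0,0,0,0,0,0,0,0,0,0,0,0,0])

```text
clock: 21.2
tool_pos: [0.5796, -0.2476, 0.0558]
ee_rot: [0.0, 0.764, 0.646, -0.0]
ft_force: [-0.9, 0.3, -3.9]
finger_gap: 0.0513
grip_force: 64.1
```

Request:
arm_command(rows=[0,0,0,0,0,0,0,0,0,0,0,0,0,0,0,0,0,0,0,0,0,0,0,0,0,0,0,0,0,0])

```text
clock: 21.7
tool_pos: [0.5796, -0.2476, 0.0558]
ee_rot: [0.0, 0.764, 0.646, -0.0]
ft_force: [-0.2, 0.4, -3.9]
finger_gap: 0.0512
grip_force: 64.1
```

```bash
python3 -c "
from plant import r
print(r.hand_in())"
```

```text
the job is handed in; nothing more can be done
None
```

The job is handed in at 21.7 s: the lid is seated on the can, and the arm holds the can still and level about 10 mm above the pin tips, with both flange holes over the pins. The near hole was checked by camera; the far hole follows from the measured geometry.

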